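# Draw the sprung length gauge to its marker and hold

### The job

Take the yellow-headed draw pin out of its holder and drop its shank down through the hole in the blue eye of the sprung length gauge, collar down on the eye, while the rod is still home. Then, by the pin alone (hand off the rod itself), draw the telescoping rod out against its spring until its white pointer stands within the width of the red marker. Finish holding it still there with the pin in your grip, and leave the spare pin, the tape roll and the carton where they are.

Things in the scene. Friction and masses are not known exactly. Their poses are not given: they have to be found in the camera images.
- draw_pin: Yellow-headed draw pin, loose, about 80 g, upright in either hole of the holder. Origin on its axis at the collar's underside, z up along the pin. Steel shank 10 mm diameter, 40 mm down from the origin, tip tapered to 6 mm over the last 4 mm; round collar 24 mm diameter, 0 to 6 mm; yellow square head 20 x 20 mm (sides along the pin's x and y), 6 to 40 mm up. May be gripped with 50 N.
- draw_pin_tip (a point): Tip of the draw pin's shank, 40 mm below its origin.
- spare_pin: The spare pin, same shape and size but with a grey head, in the holder's other hole. Leave it alone.
- holder: Black block fixed to the bench, 65 (x) x 130 (y) x 55 mm high, origin at the centre of its underside. Two vertical holes 14 mm diameter, 45 mm deep, at y = -40 and +40 mm; each pin's collar rests on the top face, at 55 mm.
- gauge: Length gauge fixed to the bench: dark base plate 370 x 150 x 12 mm, aluminium tube 25 mm diameter along x, axis 60 mm above the bench, black clamps. Origin on the bench below the tube's mouth; the tube runs 207 mm to +x, the rod draws out to -x. A scale rail 18 mm wide, top 55 mm above the bench, runs at y = +63 mm from x = -165 to -30 mm. Nothing on it is over 80 mm high.
- draw_rod: Steel telescoping rod, 13 mm diameter, with a blue square eye 32 x 32 x 12 mm thick on its end; origin at the eye's centre, axes parallel to the gauge's. Slides only along the gauge's x: home with the eye at x = -45 mm, 60 mm above the bench, up to 95 mm further to -x. Its spring pulls it home with about 4 N at home plus 0.7 N per 10 mm drawn.
- eye (a point): Centre of the blue eye's vertical through hole, 14 mm diameter with small chamfers; eye top 6 mm above this point, underside 6 mm below, free space below it down to the base plate (12 mm above the bench).
- pointer (a point): End of the thin white pointer (3 mm wide) that sticks out from the eye along the gauge's +y, 52 mm from the rod axis, at the same x as the eye centre; it moves with the rod.
- mark (a point): Middle of the top of the red marker, 10 mm wide along the gauge's x, clamped on the scale rail, top at 59 mm above the bench. It does not move during the job; it lies 35 to 75 mm to the gauge's -x of the pointer's home place. Axes parallel to the gauge's.
- tape_roll: Yellow ring of tape lying flat, 76 mm outer diameter, 52 mm hole, 25 mm high, loose; origin at the centre of its underside. Leave it alone.
- carton: Flat white carton 100 x 130 x 40 mm, loose; origin at the centre of its underside. Leave it alone.
There are look-alikes about, which are no part of the job. What is shaped like the draw_pin but turquoise is not meant.

How it is judged:
By the outcome, as a careful person would: the job done as asked, in the order asked, and still so for the second after the job is handed in, while the arm keeps its last pose, push and grip.
It also fails if it takes over 45 s, if anything falls off the work surface, if the arm or the gripper's body presses on something with over 40 N, if the wrist force passes 120 N, or if a joint passes its speed limit or range.

### The arm

A 6-joint arm with a two-finger parallel gripper is mounted at the origin on the work surface. World frame = base frame: x ahead of the robot, y to its left, z up, the work surface at z = 0. Lengths are in mm, angles in rad, forces in N, time in s.
With the tool pointing down it reaches from about 275 to 875 mm from the base axis. Payload 12.5 kg.
Tool frame: the origin (TCP) lies midway between the tips of the shut fingers; the grasp point (between the pads) lies 19 mm behind it; z points along the fingers, y is the line along which they close (so a half turn about z gives the same grasp; the last joint's range is limited). The gripper opens to 85 mm and grips with 20 to 120 N. Pads are 22 mm wide; open, the fingers measure 114 mm over their backs; the gripper's body (76 mm by 85 mm) begins 54 mm behind the grasp point. The pads swing forward as they close: fully open they stand 13 mm farther back than shut.
Start: joints at [-1.37, 0.351, 1.652, -0, 1.139, -0.085], TCP at [155.079, -527.669, 231.29] pointing down, gripper open.
Joint ranges: [-2.75, 2.75], [-0.79, 2.1], [0.01, 2.65], [-1.57, 4.71], [0.07, 3.14], [-2.87, 2.87]. Speed limits (rad/s): [2.22, 2.22, 2.79, 3.14, 3.14, 3.14].

### API

Orientations are given as a unit quaternion [w, x, y, z].
In Python, from plant import status, optics, hand_in gives the robot as it stands.
- The arm moves only by the shell command python3 -m inch 'ROWS' [FORCE]. ROWS is JSON, a list of rows, each a list of 7 numbers: the shift along the tool's x, y, z in cm, then the turn, a rotation vector about the tool's x, y, z in degrees, then the closure in counts, from 0 (fully open) to 255 (shut). In form: [[dx, dy, dz, ax, ay, az, fingers], ...]. A call has 1 to 8 rows; each row shifts and turns the commanded pose from where the row before left it, along the tool's axes as they then stand; what a row does not reach is not made up. A row lasts 1/8 s, in which the tool goes at most 62.5 mm and 10.7 degrees, less where a joint would pass 70% of its speed; a pose out of reach is approached as far as the arm can. A call with a gripper value outside its range is refused whole. The fingers move at their own pace and stop on an object; FORCE is the grip in N (left out, the last holds). Time passes only in rows, so rows that do not move let the fingers close. It gives the time, the measured TCP pose, the force, the opening and the grip force at its end, in the units of the state.
- status.sense(): the state, without advancing time (a new reading comes with each control period).
- optics.camera(name): name is "scene" or "side" or "wrist"; returns a dict with "img" (480x640x3 uint8, red, green, blue), "vertical_fov" (degrees; the focal length in pixels is half the picture's height over the tangent of half this angle, whatever the lens; pixels are square), "cx", "cy" (the principal point, pixels), "R" (3x3) and "t" (3): a world point X has camera coordinates R X + t. Camera axes: x right, y down, z forward; pixel columns grow to the right and rows downward; lengths in mm; the calibration is good to about 2 mm. The wrist camera is an equidistant fisheye: a pixel r from the principal point sees the ray r / f radians off the axis. A picture is of the moment at which its call begins. There is no depth.
- hand_in(): hands the job in; it is judged then, once.
Trained networks look in a picture, given as the dict that the camera call returned (one of the last four; its "shot" number tells which), for a name from the list of things; names that differ only in an ending like _2 or _b are one class to them, and where a whole thing is asked for, a point or a joint stands for the part that bears it (a point fixed in the world has none). Each returns a list of dicts, best first, with "p" (0 to 1); they miss things now and then, are a little off and sometimes report something else, mostly with a low value. They report only what shows in the picture. A call takes as long as a camera call. They do not tell look-alikes from the thing itself.
- optics.find_in(picture, query): "position" ([x, y, z] in mm, in world coordinates, good to about 4 mm: the middle of the surface that is visible of it).
- optics.mark_of(picture, query): "position" ([x, y, z] in mm, in world coordinates, good to about 4 mm: a listed point, or the origin of a listed thing).
The state is a dict: "time": time; "q": joint angles; "joint_velocities": joint speeds; "tau": joint torques, N m; "position": TCP position; "tool_rot": TCP orientation; "wrist_force": force on the tool from outside, world axes, zero at the start; "moment": the same for the moment, N m; "grip_width": finger opening in mm; "grip_force": force on a finger pad.
Only numpy, scipy, OpenCV 4.12 (cv2) and the standard library are available. Lean on these libraries where they do the work, as an engineer would, in place of code of your own. Each camera call takes 0.05 s, during which the arm holds its last target. There are 200 camera calls.

## Working session

There is one attempt and no reset: what is moved stays moved. The work goes in short steps, Python scripts to look and compute and a shell command to move; the robot and the scene stay as the last step left them, time stands still between calls to the robot, and variables do not carry over. Pictures are saved under pics/ and viewed, at most 10 in all, crops included, and the job is handed in when it is done.

```bash
mkdir -p pics; ls
cat > h.py <<'E'
import numpy as np, cv2
from plant import status, optics
def proj(c,X):
    f=240/np.tan(np.radians(c["vertical_fov"]/2)); p=np.array(c["R"])@np.array(X)+np.array(c["t"])
    return (c["cx"]+f*p[0]/p[2], c["cy"]+f*p[1]/p[2])
def ray(c,uv):
    f=240/np.tan(np.radians(c["vertical_fov"]/2)); R=np.array(c["R"]);t=np.array(c["t"])
    return -R.T@t, R.T@np.array([(uv[0]-c["cx"])/f,(uv[1]-c["cy"])/f,1.])
def onz(c,uv,z):
    o,d=ray(c,uv); return o+d*(z-o[2])/d[2]
def save(c,n): cv2.imwrite("pics/"+n,c["img"][:,:,::-1])
E
python3 - <<'E'
from h import *
for n in ("scene","side"):
    c=optics.camera(n); save(c,n+"1.png"); np.save
    print(n,c["vertical_fov"],c["cx"],c["cy"],-np.array(c["R"]).T@np.array(c["t"]))
    for q in ("draw_pin","spare_pin","holder","gauge","eye","pointer","mark","tape_roll","carton"):
        print(q,[(round(r["p"],2),np.round(r["position"]).tolist(),np.round(proj(c,r["position"])).tolist()) for r in optics.mark_of(c,q)[:4]])
s=status.sense();print(s["time"],s["tool_rot"],s["position"])
E
```

```text
pics
scene 42.05619931330705 313.7145491848698 232.8778143545112 [1036.32273026 -734.80979157  715.06230612]
draw_pin [(0.83, [390.0, 119.0, 37.0], [258.0, 200.0]), (0.8, [564.0, 90.0, 38.0], [324.0, 234.0]), (0.78, [500.0, 176.0, 56.0], [320.0, 196.0]), (0.73, [469.0, 98.0, 40.0], [285.0, 216.0])]
spare_pin [(0.51, [639.0, -174.0, -2.0], [278.0, 353.0]), (0.48, [480.0, 248.0, 57.0], [329.0, 177.0])]
holder [(0.62, [489.0, 215.0, -5.0], [324.0, 210.0])]
gauge [(0.73, [638.0, -173.0, -1.0], [278.0, 352.0])]
eye [(0.7, [592.0, -172.0, 58.0], [253.0, 313.0])]
pointer [(0.62, [598.0, -122.0, 65.0], [274.0, 292.0])]
mark [(0.64, [556.0, -103.0, 54.0], [260.0, 282.0])]
tape_roll [(0.7, [663.0, 124.0, -3.0], [379.0, 260.0])]
carton [(0.67, [687.0, 285.0, 0.0], [425.0, 222.0])]
side 46.56072293801146 324.0235035225171 235.85805422305447 [194.88711125 630.93935974 621.4818642 ]
draw_pin [(0.96, [463.0, 103.0, 35.0], [357.0, 299.0]), (0.9, [563.0, 88.0, 41.0], [307.0, 266.0]), (0.84, [393.0, 117.0, 39.0], [395.0, 323.0]), (0.6, [498.0, 172.0, 53.0], [311.0, 310.0])]
spare_pin [(0.86, [477.0, 251.0, 56.0], [291.0, 351.0])]
holder [(0.64, [486.0, 211.0, -3.0], [303.0, 357.0])]
gauge [(0.77, [638.0, -173.0, 1.0], [350.0, 194.0]), (0.67, [554.0, -104.0, 62.0], [372.0, 199.0]), (0.56, [486.0, 211.0, -2.0], [303.0, 357.0])]
eye [(0.57, [592.0, -166.0, 61.0], [370.0, 177.0])]
pointer [(0.67, [594.0, -118.0, 61.0], [356.0, 189.0])]
mark [(0.46, [557.0, -102.0, 62.0], [370.0, 199.0])]
tape_roll [(0.66, [662.0, 120.0, 0.0], [246.0, 273.0])]
carton [(0.95, [687.0, 289.0, 1.0], [159.0, 330.0])]
1.0 [ 1.77299959e-05  9.89810830e-01  1.42388622e-01 -2.20850817e-06] [ 155.05113482 -527.68180369  231.30036046]
```

View pics/scene1.png

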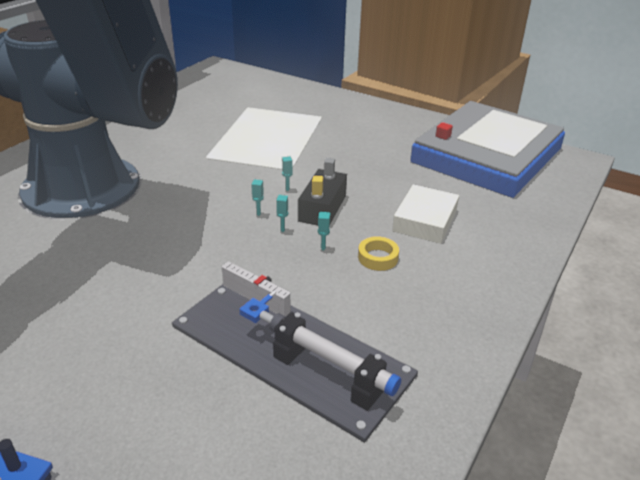

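Run:
```python
import cv2
a=cv2.imread("pics/side1.png")
cv2.imwrite("pics/side1c.png",cv2.resize(a[160:400,180:480],(750,600),interpolation=cv2.INTER_CUBIC))
```

```text
(no output)
```

View pics/side1c.png

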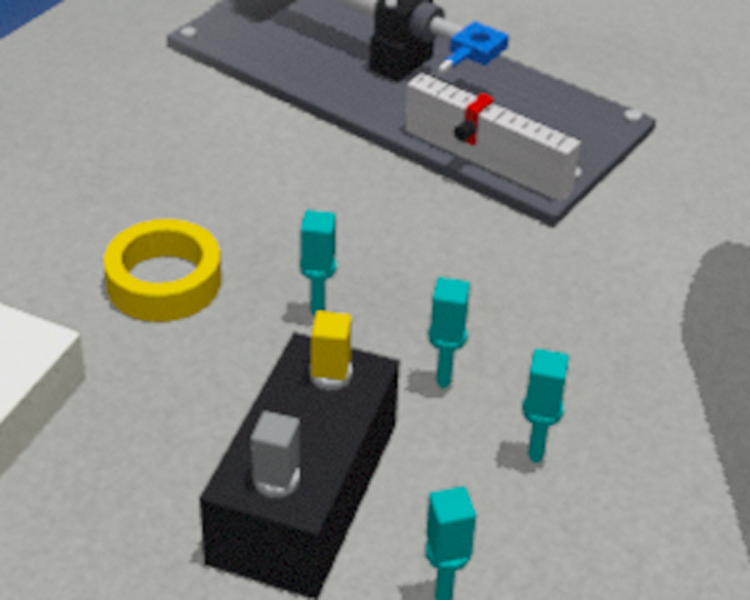

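The four turquoise pins at scene (258,190), (287,172), (282,210) and (324,228) are look-alikes. The draw pin is the yellow-headed one in the holder, at scene (318,187) and crop (331,350). The grey spare is at scene (329,170). The eye is at scene (254,309), with the red marker on the rail at (262,281). I'm moving above the yellow pin.

```bash
python3 -m inch '[[3.3,-3.6,0,0,0,0,0],[3.3,-3.6,0,0,0,0,0],[3.3,-3.6,0,0,0,0,0],[3.3,-3.6,0,0,0,0,0],[3.3,-3.6,0,0,0,0,0],[3.3,-3.6,0,0,0,0,0],[3.3,-3.6,0,0,0,0,0],[3.3,-3.6,0,0,0,0,0]]' 50
python3 -m inch '[[3.3,-3.6,0,0,0,0,0],[3.3,-3.6,0,0,0,0,0],[3.3,-3.6,0,0,0,0,0],[3.3,-3.6,0,0,0,0,0],[3.3,-3.6,0,0,0,0,0],[3.3,-3.6,0,0,0,0,0],[3.3,-3.6,0,0,0,0,0],[0,0,0,0,0,0,0]]'
cat >> h.py <<'E'
def fproj(c,X):
    f=240/np.tan(np.radians(c["vertical_fov"]/2)); p=np.array(c["R"])@np.array(X)+np.array(c["t"])
    r=np.hypot(p[0],p[1]); th=np.arctan2(r,p[2]); return np.array([c["cx"]+f*th*p[0]/r, c["cy"]+f*th*p[1]/r])
def fray(c,uv):
    f=240/np.tan(np.radians(c["vertical_fov"]/2)); R=np.array(c["R"]);t=np.array(c["t"])
    d=np.array([uv[0]-c["cx"],uv[1]-c["cy"]]); r=np.hypot(*d); th=r/f
    return -R.T@t, R.T@np.array([*(np.sin(th)*d/r),np.cos(th)])
def fonz(c,uv,z):
    o,d=fray(c,uv); return o+d*(z-o[2])/d[2]
E
python3 - <<'E'
from h import *
c=optics.camera("wrist"); save(c,"w1.png")
print(c["vertical_fov"],-np.array(c["R"]).T@c["t"],np.array(c["R"])[2])
for q in ("draw_pin","spare_pin","holder"):
    print(q,[(round(r["p"],2),np.round(r["position"]).tolist(),np.round(fproj(c,r["position"])).tolist()) for r in optics.mark_of(c,q)[:6]])
E
```

```text
time: 2.0
position: [327.7, -175.6, 231.6]
tool_rot: [0.0, 0.99, 0.142, 0.0]
wrist_force: [0.9, -1.1, 0.7]
grip_width: 85.5
grip_force: 0.0
time: 3.0
position: [478.4, 132.1, 231.0]
tool_rot: [-0.0, 0.99, 0.144, 0.0]
wrist_force: [0.2, -0.5, -0.1]
grip_width: 85.5
grip_force: 0.0
65.70646984690485 [553.61836404 154.5927328  373.8297948 ] [-0.29352818 -0.08745065 -0.95194201]
draw_pin [(0.91, [390.0, 117.0, 39.0], [303.0, 300.0]), (0.78, [385.0, 235.0, 42.0], [189.0, 274.0]), (0.6, [564.0, 90.0, 43.0], [387.0, 138.0])]
spare_pin [(0.84, [478.0, 255.0, 57.0], [181.0, 182.0])]
holder [(0.95, [486.0, 212.0, -1.0], [241.0, 176.0])]
```

View pics/w1.png

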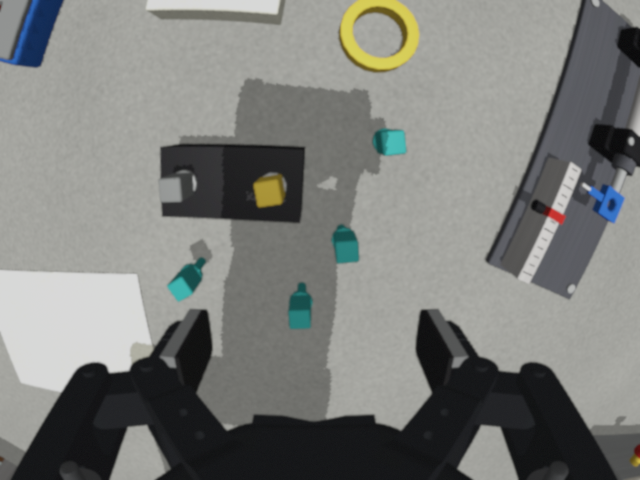

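The wrist view shows the yellow head at (268,190), the grey spare at (172,187), and the eye at (608,203). I'll measure head yaw and rail line by colour.

Run:
```python
from h import *
c=optics.camera("wrist"); im=c["img"]; save(c,"w2.png")
hsv=cv2.cvtColor(im,cv2.COLOR_RGB2HSV)
m=((hsv[...,0]>15)&(hsv[...,0]<35)&(hsv[...,1]>120)&(hsv[...,2]>60)).astype(np.uint8); m[:,:230]=0;m[:,310:]=0;m[:150]=0;m[230:]=0
v=hsv[...,2][m>0]; print(np.percentile(v,[5,25,50,75,95]))
th,_=cv2.threshold(v.reshape(-1,1),0,255,cv2.THRESH_OTSU)
top=(m>0)&(hsv[...,2]>th); 
ys,xs=np.nonzero(top); P=np.array([fonz(c,(x,y),95)[:2] for x,y in zip(xs,ys)],np.float32)
print("top",th,len(xs),P.mean(0),cv2.minAreaRect(P), xs.min(),xs.max(),ys.min(),ys.max())
# gauge: white rail
w=((hsv[...,1]<40)&(hsv[...,2]>150)).astype(np.uint8); w[:,:515]=0;w[:,585:]=0;w[:155]=0;w[290:]=0
ys,xs=np.nonzero(w);P=np.array([fonz(c,(x,y),55)[:2] for x,y in zip(xs,ys)],np.float32);print("rail",len(xs),P.mean(0),cv2.minAreaRect(P))
r=((hsv[...,0]<8)|(hsv[...,0]>172))&(hsv[...,1]>120)&(hsv[...,2]>80); r[:,:520]=0;r[:180]=0;r[240:]=0;r[:,590:]=0
ys,xs=np.nonzero(r);P=np.array([fonz(c,(x,y),59)[:2] for x,y in zip(xs,ys)],np.float32);print("red",len(xs),P.mean(0),cv2.minAreaRect(P))
b=cv2.resize(im[150:230,220:310],(720,640))[:,:,::-1];a=cv2.resize(im[140:300,480:640],(640,640))[:,:,::-1]
cv2.imwrite("pics/w2c.png",cv2.resize(np.hstack([b[:,:640],a]),(800,400)))
```

```text
[ 85.  119.  164.5 169.  171. ]
top 134.0 591 [496.58517 174.20203] ((496.4615173339844, 174.2289276123047), (19.079357147216797, 18.8494815826416), 25.626537322998047) 251 277 177 203
rail 2178 [ 536.4254  -104.35205] ((540.1494750976562, -115.13966369628906), (162.70611572265625, 102.01921081542969), 26.065950393676758)
red 166 [ 555.27496 -100.71475] ((555.4457397460938, -100.51173400878906), (27.075105667114258, 9.75096321105957), 84.64253234863281)
```

View pics/w2c.png

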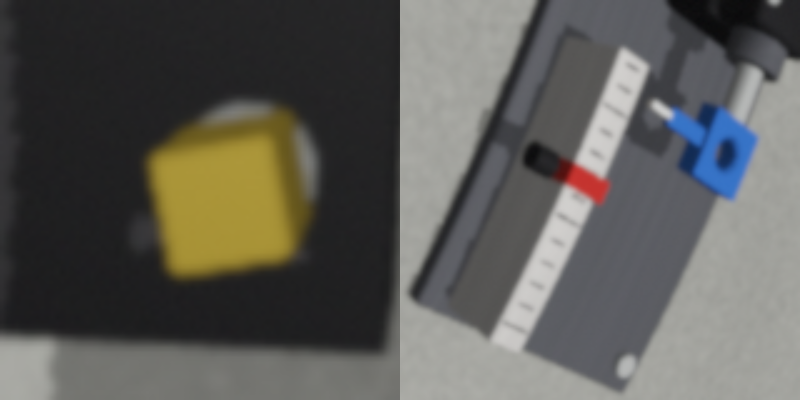

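The crop confirms the yellow head sits square over its collar with yaw about 25.6°. The red marker is on the rail, with the eye at right. I'm rotating −9° about tool z and going over the pin.

```bash
python3 -m inch '[[0,0,0,0,0,-9.2,90],[0,0,0,0,0,0,90]]' 50
cat >> h.py <<'E'
from scipy.spatial.transform import Rotation as Ro
def to(X):
    s=status.sense(); q=s["tool_rot"]; R=Ro.from_quat([q[1],q[2],q[3],q[0]]).as_matrix()
    print("tool d cm",np.round(R.T@(np.array(X)-s["position"])/10,2),"yaw",np.degrees(np.arctan2(R[1,0],R[0,0])).round(2),"tilt",np.round(R[:,2],4),np.round(s["position"],1),s["grip_width"],np.round(s["wrist_force"],1),s["time"])
E
python3 -c "
from h import *
to([497,174,130])"
```

```text
time: 3.5
position: [477.6, 129.3, 231.5]
tool_rot: [0.0, 0.975, 0.22, 0.0]
wrist_force: [0.6, 0.7, -0.0]
grip_width: 55.3
grip_force: 0.0
tool d cm [ 3.67 -3.21 10.15] yaw 25.46 tilt [ 2.e-04  0.e+00 -1.e+00] [477.6 129.3 231.5] 55.29894130053059 [ 0.6  0.7 -0. ] 3.5
```

```bash
python3 -m inch '[[1.8,-1.6,3,0,0,0,90],[1.87,-1.61,3,0,0,0,90],[0,0,4.15,0,0,0,90],[0,0,0,0,0,0,90],[0,0,0,0,0,0,90]]'
python3 - <<'E'
from h import *
c=optics.camera("wrist"); im=c["img"]; save(c,"w3.png")
hsv=cv2.cvtColor(im,cv2.COLOR_RGB2HSV)
m=((hsv[...,0]>15)&(hsv[...,0]<35)&(hsv[...,1]>120)&(hsv[...,2]>60)).astype(np.uint8)
pc=fproj(c,[497,174,95]);print(pc)
Y,X=np.mgrid[:480,:640]; m[np.hypot(X-pc[0],Y-pc[1])>45]=0
v=hsv[...,2][m>0]; th,_=cv2.threshold(v.reshape(-1,1),0,255,cv2.THRESH_OTSU)
ys,xs=np.nonzero((m>0)&(hsv[...,2]>th)); P=np.array([fonz(c,(x,y),95)[:2] for x,y in zip(xs,ys)],np.float32)
print(th,len(xs),P.mean(0),cv2.minAreaRect(P),xs.min(),xs.max(),ys.min(),ys.max())
to([497,174,64])
E
```

```text
time: 4.12
position: [497.7, 174.5, 131.3]
tool_rot: [-0.0, 0.975, 0.22, 0.001]
wrist_force: [-0.6, -0.4, 0.1]
grip_width: 55.0
grip_force: 0.0
[313.98242517 282.68571019]
146.0 1198 [496.80014 174.71736] ((496.5891418457031, 174.66627502441406), (19.032154083251953, 18.692102432250977), 25.477195739746094) 295 330 266 299
tool d cm [-0.12  0.02  6.76] yaw 25.48 tilt [ 2.4e-03  6.0e-04 -1.0e+00] [497.9 174.6 131.6] 55.51298134614301 [ 0.5  0.1 -0.2] 4.175
```

View pics/w3.png

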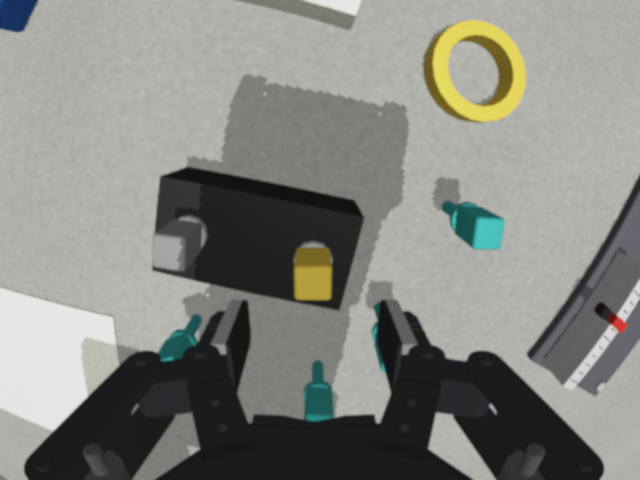

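The head at (313,275) lies square and centred between the fingers, so I'm going down and gripping.

```bash
python3 -m inch '[[-0.1,0,2.5,0,0,0,90],[0,0,2.5,0,0,0,90],[0,0,1.7,0,0,0,90],[0,0,0,0,0,0,90],[0,0,0,0,0,0,255],[0,0,0,0,0,0,255],[0,0,0,0,0,0,255],[0,0,0,0,0,0,255]]' 50
python3 -c "
from h import *
to([497,174,170])"
```

```text
time: 5.18
position: [496.7, 174.5, 63.8]
tool_rot: [0.0, 0.975, 0.221, 0.001]
wrist_force: [-1.6, -0.7, 6.7]
grip_width: 19.2
grip_force: 48.9
tool d cm [  0.02   0.06 -10.62] yaw 25.58 tilt [ 1.6e-03  3.0e-04 -1.0e+00] [496.7 174.5  63.8] 19.194147917625585 [-1.6 -0.7  6.7] 5.175
```

```bash
python3 -m inch '[[0,0,-1,0,0,0,255],[0,0,-2.5,0,0,0,255],[0,0,-3.5,0,0,0,255],[0,0,-3.5,0,0,0,255]]'
python3 -m inch '[[-0.8,4.1,0,0,0,0,255],[-0.9,4.1,0,0,0,0,255],[-0.9,4.1,0,0,0,0,255],[-0.9,4.1,0,0,0,0,255],[-0.9,4.1,0,0,0,0,255],[-0.9,4.1,0,0,0,0,255],[-0.9,4.1,0,0,0,0,255],[-0.9,4.1,0,0,0,0,255]]'
python3 -m inch '[[0,0,0,0,0,0,255],[0,0,0,0,0,0,255]]'
python3 - <<'E'
from h import *
to([592,-170,170])
tiles=[]
for n in ("wrist","scene","side"):
    c=optics.camera(n); save(c,n+"4.png"); P=fproj if n=="wrist" else proj; Z=fonz if n=="wrist" else onz
    for q in ("eye","pointer","mark","gauge","draw_pin","draw_pin_tip"):
        print(n,q,[(round(r["p"],2),np.round(r["position"],1).tolist(),np.round(P(c,r["position"])).tolist()) for r in optics.mark_of(c,q)[:2]])
    hsv=cv2.cvtColor(c["img"],cv2.COLOR_RGB2HSV)
    for nm,X,z in (("eye",[592,-170,66],66),("red",[556,-102,59],59)):
        u=np.array(P(c,X)); H=hsv[...,0]; m=(abs(H.astype(int)-108)<14) if nm=="eye" else ((H<8)|(H>172))
        m=m&(hsv[...,1]>120)&(hsv[...,2]>60)
        Y,Xx=np.mgrid[:480,:640]; m=m&(np.hypot(Xx-u[0],Y-u[1])<(45 if n=="wrist" else 30)); 
        ys,xs=np.nonzero(m)
        if len(xs): Q=np.array([Z(c,(x,y),z)[:2] for x,y in zip(xs,ys)],np.float32); print(n,nm,u.round(),len(xs),Q.mean(0).round(1),cv2.minAreaRect(Q))
    u=np.array(P(c,[580,-140,62])); x0=int(np.clip(u[0]-60,0,520)); y0=int(np.clip(u[1]-60,0,360)); print("crop",x0,y0)
    tiles.append(cv2.resize(c["img"][y0:y0+120,x0:x0+120],(480,480),interpolation=cv2.INTER_CUBIC)[:,:,::-1])
cv2.imwrite("pics/t4.png",cv2.resize(np.hstack(tiles),(798,266)))
cv2.imwrite("pics/t4b.png",np.hstack(tiles))
E
```

```text
time: 5.68
position: [496.0, 174.3, 169.5]
tool_rot: [-0.0, 0.975, 0.221, 0.0]
wrist_force: [0.5, 0.7, -0.1]
grip_width: 19.3
grip_force: 48.9
time: 6.68
position: [573.8, -153.5, 168.6]
tool_rot: [0.0, 0.975, 0.221, 0.0]
wrist_force: [0.2, 0.2, 0.1]
grip_width: 19.4
grip_force: 49.0
time: 6.92
position: [573.4, -151.7, 168.0]
tool_rot: [-0.0, 0.975, 0.221, -0.0]
wrist_force: [0.5, 0.2, -0.7]
grip_width: 19.4
grip_force: 49.1
tool d cm [ 0.89  2.45 -0.2 ] yaw 25.56 tilt [-2.e-04  3.e-04 -1.e+00] [ 573.4 -151.7  168. ] 19.383298482550387 [ 0.5  0.2 -0.7] 6.925
wrist eye [(0.84, [590.6, -168.1, 54.9], [345.0, 227.0])]
wrist pointer [(0.84, [596.2, -117.2, 63.2], [282.0, 192.0])]
wrist mark [(0.92, [550.9, -103.3, 58.2], [240.0, 239.0])]
wrist gauge [(0.66, [636.3, -172.4, 3.3], [369.0, 165.0])]
wrist draw_pin [(0.93, [563.6, 91.0, 41.6], [52.0, 127.0]), (0.75, [390.3, 117.5, 39.7], [8.0, 279.0])]
wrist draw_pin_tip [(0.97, [389.2, 120.4, -1.0], [28.0, 265.0]), (0.92, [460.8, 98.0, -3.1], [51.0, 217.0])]
wrist eye [349. 231.] 2194 [ 593.4 -166.1] ((593.8815307617188, -162.4427490234375)
[... 1061 characters left out ...]
5
side eye [(0.88, [593.5, -167.7, 58.1], [370.0, 178.0])]
side pointer [(0.83, [595.4, -118.4, 62.8], [356.0, 188.0])]
side mark [(0.69, [551.3, -101.8, 61.9], [373.0, 200.0])]
side gauge []
side draw_pin [(0.79, [379.7, 231.7, 38.5], [363.0, 384.0]), (0.7, [395.7, 116.9, 37.1], [393.0, 323.0])]
side draw_pin_tip [(0.93, [560.8, 91.8, -1.9], [307.0, 288.0]), (0.78, [385.5, 117.2, 0.3], [397.0, 344.0])]
side eye [372. 174.] 285 [ 588.9 -159.1] ((589.4424438476562, -154.2833709716797), (60.4095344543457, 39.71984100341797), 85.57902526855469)
side red [371. 201.] 88 [551.  -92.5] ((549.2722778320312, -85.66767883300781), (15.037046432495117, 61.8805046081543), 14.033361434936523)
crop 309 125
```

View pics/t4.png

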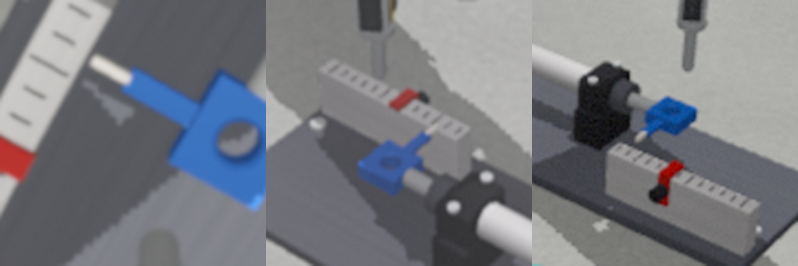

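Run:
```python
from h import *
def tri(cs,uvs):
    A=np.zeros((3,3));b=np.zeros(3)
    for c,u in zip(cs,uvs):
        o,d=ray(c,u); d/=np.linalg.norm(d); M=np.eye(3)-np.outer(d,d); A+=M;b+=M@o
    return np.linalg.solve(A,b)
cs={n:optics.camera(n) for n in ("wrist","scene","side")}
for n,c in cs.items():
    hsv=cv2.cvtColor(c["img"],cv2.COLOR_RGB2HSV); P=fproj if n=="wrist" else proj;Z=fonz if n=="wrist" else onz
    m=((abs(hsv[...,0].astype(int)-108)<14)&(hsv[...,1]>(140))&(hsv[...,2]>60)).astype(np.uint8)
    u=np.array(P(c,[592,-168,66])); x0,y0=(u-40).astype(int); sub=cv2.resize(m[y0:y0+80,x0:x0+80]*255,(640,640),interpolation=cv2.INTER_CUBIC)
    sub=(sub>127).astype(np.uint8)
    ct,h=cv2.findContours(sub,cv2.RETR_CCOMP,cv2.CHAIN_APPROX_NONE)
    for k,hh in zip(ct,h[0]):
        if hh[3]>=0 and cv2.contourArea(k)>200:
            bx=cv2.boundingRect(k); uv=(np.array([bx[0]+bx[2]/2,bx[1]+bx[3]/2]))/8+[x0,y0]-.5+.06; print(n,"hole",uv,bx[2]/8,bx[3]/8,Z(c,uv,66),Z(c,uv,63))
sc,sd=cs["scene"],cs["side"]
print("tip tri",tri([sc,sd],[(248.5,269.3),(379.4,155.7)]))
s=np.array(status.sense()["position"])-[0,0,49]; print("tip exp",s,proj(sc,s),proj(sd,s))
```

```text
wrist hole [348.06 227.56] 19.25 16.25 [ 593.86069683 -168.64353425   66.        ] [ 593.24040695 -169.26226984   63.        ]
scene hole [253.4975 309.4975] 6.375 4.375 [ 594.19808978 -173.53337899   66.        ] [ 592.15456652 -170.93912999   63.        ]
tip tri [ 571.81448974 -152.56603622  120.7808443 ]
tip exp [ 573.65131686 -152.17576011  118.79471241] (np.float64(249.48154216722344), np.float64(270.5692058641328)) (np.float64(378.112208116035), np.float64(156.4856203526329))
```

```bash
python3 -c "
from h import *
to([593,-169.5,122])"
```

```text
tool d cm [1.   2.4  4.58] yaw 25.57 tilt [-0.  0. -1.] [ 573.7 -152.2  167.8] 19.223690873850856 [ 0.8 -1.  -0.5] 8.125
```

```bash
python3 -m inch '[[0.5,1.2,0,0,0,0,255],[0.5,1.2,2,0,0,0,255],[0,0,2.6,0,0,0,255],[0,0,0,0,0,0,255],[0,0,0,0,0,0,255]]'
python3 - <<'E'
from h import *
to([593,-169.5,122])
tiles=[]
for n in ("wrist","scene","side"):
    c=optics.camera(n); P=fproj if n=="wrist" else proj
    u=P(c,[593,-169.5,66]); t=P(c,status.sense()["position"]-np.array([0,0,49])); x0,y0=int(u[0]-40),int(u[1]-50); print(n,np.round(u,1),np.round(t,1),x0,y0)
    tiles.append(cv2.resize(c["img"][y0:y0+80,x0:x0+80],(266,266),interpolation=cv2.INTER_CUBIC)[:,:,::-1])
cv2.imwrite("pics/t5.png",np.hstack(tiles))
E
```

```text
time: 8.75
position: [593.7, -169.8, 122.7]
tool_rot: [0.0, 0.975, 0.221, 0.0]
wrist_force: [-0.1, 0.6, 0.1]
grip_width: 19.7
grip_force: 49.1
tool d cm [-0.05 -0.06  0.07] yaw 25.57 tilt [ 1.1e-03 -4.0e-04 -1.0e+00] [ 593.7 -169.8  122.7] 19.677661996867485 [-0.1  0.6  0.1] 8.75
wrist [312.5 267.7] [313.5 272.1] 272 217
scene [254.4 307.7] [254.5 304. ] 214 257
side [371.1 174.2] [371.2 170.4] 331 124
```

View pics/t5.png

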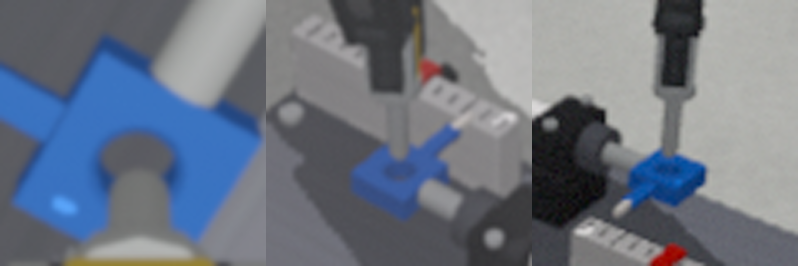

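All three crops put the tip directly over the hole (wrist crop: hole x 138, shank x 140). I'm lowering it gently.

```bash
python3 -m inch '[[0,0,0.6,0,0,0,255],[0,0,0.6,0,0,0,255],[0,0,0.6,0,0,0,255],[0,0,0,0,0,0,255]]'; python3 -c "
from h import *
to([593,-169.5,76])"
```

```text
time: 9.4
position: [592.7, -169.4, 103.1]
tool_rot: [-0.0, 0.975, 0.221, -0.001]
wrist_force: [0.1, 0.4, -0.3]
grip_width: 19.7
grip_force: 49.1
tool d cm [0.02 0.02 2.71] yaw 25.58 tilt [-1.1e-03  4.0e-04 -1.0e+00] [ 592.7 -169.4  103.1] 19.68749541756281 [ 0.1  0.4 -0.3] 9.4
```

The tip is 12 mm below the eye's top with no force, so it's in the hole. I'm continuing down to the collar.

```bash
python3 -m inch '[[0,0,0.8,0,0,0,255],[0,0,0.8,0,0,0,255],[0,0,0.7,0,0,0,255],[0,0,0.3,0,0,0,255],[0,0,0,0,0,0,255]]'; python3 -m inch '[[0,0,0.1,0,0,0,255],[0,0,0,0,0,0,255]]'; python3 -c "
from h import *
to([593,-169.5,75])"
```

```text
time: 10.02
position: [593.0, -169.5, 77.6]
tool_rot: [-0.0, 0.975, 0.221, -0.0]
wrist_force: [-0.1, -0.0, 0.4]
grip_width: 19.6
grip_force: 49.1
time: 10.28
position: [593.1, -169.5, 76.9]
tool_rot: [0.0, 0.975, 0.221, 0.0]
wrist_force: [0.3, -0.2, -1.4]
grip_width: 19.2
grip_force: 49.1
tool d cm [-0.01 -0.01  0.19] yaw 25.58 tilt [ 2.e-04 -1.e-04 -1.e+00] [ 593.1 -169.5   76.9] 19.201622434404428 [ 0.3 -0.2 -1.4] 10.275
```

```bash
python3 -m inch '[[0,0,0.1,0,0,0,255],[0,0,0,0,0,0,255]]'; python3 -m inch '[[0,0,0.1,0,0,0,255],[0,0,0,0,0,0,255]]'
```

```text
time: 10.52
position: [593.0, -169.5, 75.8]
tool_rot: [-0.0, 0.975, 0.221, -0.0]
wrist_force: [-0.4, -0.1, -0.0]
grip_width: 19.2
grip_force: 49.1
time: 10.78
position: [593.1, -169.5, 74.9]
tool_rot: [0.0, 0.975, 0.221, 0.0]
wrist_force: [-0.2, 0.8, 0.1]
grip_width: 19.2
grip_force: 49.2
```

```bash
python3 -m inch '[[0,0,0.05,0,0,0,255],[0,0,0,0,0,0,255]]'; python3 -m inch '[[0,0,0.05,0,0,0,255],[0,0,0,0,0,0,255]]'
```

```text
time: 11.02
position: [593.1, -169.5, 74.8]
tool_rot: [0.0, 0.975, 0.221, 0.0]
wrist_force: [-1.5, 0.2, 4.7]
grip_width: 19.2
grip_force: 50.0
time: 11.28
position: [593.2, -169.5, 74.8]
tool_rot: [0.0, 0.975, 0.221, 0.0]
wrist_force: [-3.7, 0.9, 10.2]
grip_width: 19.4
grip_force: 50.6
```

The collar is seated on the eye at about 10 N. I'm easing off slightly and drawing along the gauge's −x by about 42 mm.

```bash
python3 -m inch '[[0,0,-0.05,0,0,0,255],[-0.6,-0.35,0,0,0,0,255],[-0.6,-0.36,0,0,0,0,255],[-0.6,-0.36,0,0,0,0,255],[-0.6,-0.36,0,0,0,0,255],[-0.6,-0.36,0,0,0,0,255],[-0.6,-0.35,0,0,0,0,255],[0,0,0,0,0,0,255]]'; python3 -m inch '[[0,0,0,0,0,0,255],[0,0,0,0,0,0,255]]'
python3 - <<'E'
from h import *
to([593,-169.5,75])
tiles=[]
for n in ("wrist","scene","side"):
    c=optics.camera(n); P=fproj if n=="wrist" else proj
    for q in ("pointer","mark","eye"):
        print(n,q,[(round(r["p"],2),np.round(r["position"],1).tolist(),np.round(P(c,r["position"]),1).tolist()) for r in optics.mark_of(c,q)[:1]])
    w=40 if n!="wrist" else 70
    u=P(c,[554,-108,60]); x0,y0=int(u[0]-w/2),int(u[1]-w/2); print(x0,y0,w)
    tiles.append(cv2.resize(c["img"][y0:y0+w,x0:x0+w],(266,266),interpolation=cv2.INTER_CUBIC)[:,:,::-1]); save(c,n+"6.png")
cv2.imwrite("pics/t6.png",np.hstack(tiles))
E
```

```text
time: 12.28
position: [552.0, -166.3, 74.9]
tool_rot: [0.001, 0.975, 0.221, 0.001]
wrist_force: [5.5, -2.0, 0.5]
grip_width: 19.1
grip_force: 49.3
time: 12.52
position: [552.3, -166.4, 74.9]
tool_rot: [0.001, 0.975, 0.221, 0.002]
wrist_force: [5.7, -2.8, 0.8]
grip_width: 19.6
grip_force: 49.3
tool d cm [3.53 2.04 0.  ] yaw 25.57 tilt [ 0.0035 -0.0015 -1.    ] [ 552.3 -166.4   74.9] 19.580326159257556 [ 5.7 -2.8  0.8] 12.525
wrist pointer [(0.97, [556.2, -115.5, 64.6], [214.5, 251.4])]
wrist mark [(0.79, [555.8, -100.1, 55.7], [189.8, 232.5])]
wrist eye [(0.67, [550.4, -164.6, 58.3], [308.5, 299.6])]
165 210 70
scene pointer [(0.61, [558.1, -117.4, 63.9], [256.0, 282.4])]
scene mark [(0.63, [552.3, -99.0, 56.2], [259.9, 278.8])]
scene eye [(0.64, [551.7, -166.7, 61.0], [234.2, 299.4])]
237 260 40
side pointer [(0.66, [556.2, -110.5, 62.4], [373.0, 196.9])]
side mark [(0.44, [554.0, -101.6, 61.5], [371.6, 200.0])]
side eye [(0.97, [552.9, -162.8, 60.1], [388.2, 185.2])]
353 179 40
```

View pics/t6.png

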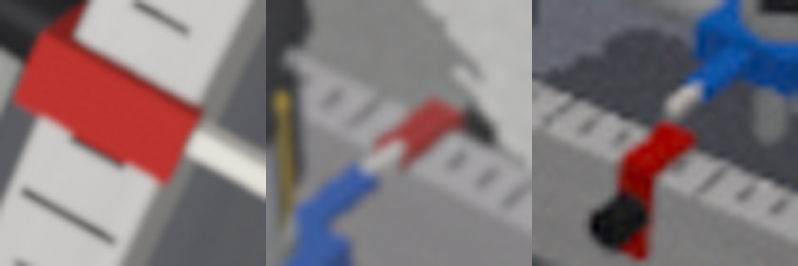

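The wrist crop shows the white pointer entering the red marker's width near (200,142). The red end edge runs from (203,108) to (165,183), so the pointer is slightly to the home side. Next, numbers.

Run:
```python
from h import *
th=np.radians(-5); gx=np.array([np.cos(th),np.sin(th)])
for n,pt,red in (("wrist",(200,142),[(203,108),(165,183)]),("scene",(387-266,153),[(378-266,137),(405-266,165)]),("side",(672-532,112),[(660-532,125),(694-532,137)])):
    c=optics.camera(n); Z=fonz if n=="wrist" else onz
    x0,y0,w=dict(wrist=(165,210,70),scene=(237,260,40),side=(353,179,40))[n]
    f=lambda p:np.array(p)/266*w+[x0,y0]-.5
    p=Z(c,f(pt),61)[:2]; r=[Z(c,f(q),59)[:2] for q in red]
    print(n,p.round(1),[q.round(1) for q in r],"ptr",(p@gx).round(1),"red",[(q@gx).round(1) for q in r])
```

```text
wrist [ 557.2 -115.4] [array([ 560.6, -114. ]), array([ 549.5, -113.1])] ptr 565.2 red [np.float64(568.4), np.float64(557.2)]
scene [ 554.3 -116. ] [array([ 547.3, -110.3]), array([ 559.2, -115.4])] ptr 562.3 red [np.float64(554.9), np.float64(567.1)]
side [ 558.6 -117.2] [array([ 559.5, -112.6]), array([ 549.3, -112.8])] ptr 566.7 red [np.float64(567.2), np.float64(557.0)]
```

All three views agree the pointer is 1–4 mm to the +x side, so I'm drawing another 2.3 mm.

```bash
python3 -m inch '[[-0.2,-0.12,0,0,0,0,255],[0,0,0,0,0,0,255],[0,0,0,0,0,0,255],[0,0,0,0,0,0,255]]'
python3 - <<'E'
from h import *
to([593,-169.5,75])
tiles=[]
for n in ("wrist","scene","side"):
    c=optics.camera(n); P=fproj if n=="wrist" else proj
    w=40 if n!="wrist" else 70
    u=P(c,[554,-108,60]); x0,y0=int(u[0]-w/2),int(u[1]-w/2); print(x0,y0,w)
    tiles.append(cv2.resize(c["img"][y0:y0+w,x0:x0+w],(266,266),interpolation=cv2.INTER_CUBIC)[:,:,::-1])
cv2.imwrite("pics/t7.png",np.hstack(tiles))
E
```

```text
time: 13.78
position: [550.0, -166.2, 74.8]
tool_rot: [0.001, 0.975, 0.221, 0.002]
wrist_force: [6.5, -2.7, 1.1]
grip_width: 19.5
grip_force: 49.2
tool d cm [3.73 2.15 0.  ] yaw 25.57 tilt [ 0.0035 -0.0015 -1.    ] [ 550.  -166.2   74.8] 19.51815379192595 [ 6.5 -2.7  1.1] 13.775
167 206 70
237 260 40
353 179 40
```

View pics/t7.png

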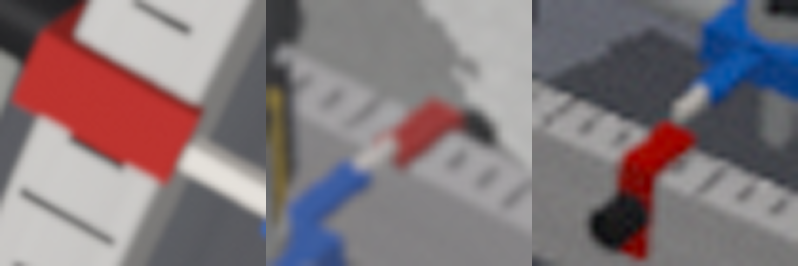

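Run:
```python
from h import *
th=np.radians(-5); G=np.array([[np.cos(th),np.sin(th)],[-np.sin(th),np.cos(th)]])
for n in ("wrist","side","scene"):
    c=optics.camera(n); P=fproj if n=="wrist" else proj; Z=fonz if n=="wrist" else onz
    # rectified top view in gauge axes, plane z=60, 8 px/mm, centre (553,-108); +x right, +y up
    g0=G@np.array([553,-108]); k=16
    a,b=np.meshgrid(np.arange(-15,15,1/k),np.arange(15,-15,-1/k)); 
    mp=np.array([[P(c,[*(G.T@(g0+[x,y])),59.5]) for x,y in zip(r,s)] for r,s in zip(a[::4,::4],b[::4,::4])],np.float32)
    im=cv2.remap(c["img"],mp[...,0],mp[...,1],cv2.INTER_CUBIC); h=cv2.cvtColor(im,cv2.COLOR_RGB2HSV).astype(int)
    A,B=a[::4,::4],b[::4,::4]
    red=((h[...,0]<10)|(h[...,0]>170))&(h[...,1]>110); 
    for y in (2,4,6): 
        r=red&(abs(B-y)<.2); print(n,"red y",y,A[r].min().round(1) if r.any() else None,A[r].max().round(1) if r.any() else None)
    wh=(h[...,1]<60)&(h[...,2]>140)
    for y in (-5,-4,-3,-2):
        r=wh&(abs(B-y)<.2)&(abs(A)<8); print("   white y",y,(A[r].min().round(1),A[r].max().round(1)) if r.any() else None)
```

```text
wrist red y 2 -3.5 7.5
wrist red y 4 -3.5 7.5
wrist red y 6 -3.5 7.5
   white y -5 (np.float64(-7.8), np.float64(-3.5))
   white y -4 (np.float64(-7.8), np.float64(-3.2))
   white y -3 (np.float64(-7.8), np.float64(-3.2))
   white y -2 (np.float64(-7.8), np.float64(-3.2))
side red y 2 -5.8 6.0
side red y 4 -5.8 5.5
side red y 6 -5.5 5.2
   white y -5 None
   white y -4 None
   white y -3 None
   white y -2 None
scene red y 2 -2.5 6.5
scene red y 4 -2.8 6.5
scene red y 6 -3.0 6.2
   white y -5 (np.float64(-7.8), np.float64(2.0))
   white y -4 (np.float64(-7.8), np.float64(1.2))
   white y -3 (np.float64(-7.8), np.float64(0.2))
   white y -2 (np.float64(-7.8), np.float64(-1.2))
```

Run:
```python
from h import *
th=np.radians(-5); G=np.array([[np.cos(th),np.sin(th)],[-np.sin(th),np.cos(th)]])
T=[]
for n in ("wrist","scene","side"):
    c=optics.camera(n); P=fproj if n=="wrist" else proj
    g0=G@np.array([553,-112])
    A,B=np.meshgrid(np.linspace(-16,16,133),np.linspace(16,-16,133))
    for z in ((59,60) if 0 else (59.5,)):
        mp=np.array([[P(c,[*(G.T@(g0+[x,y])),z]) for x,y in zip(r,s)] for r,s in zip(A,B)],np.float32)
        im=cv2.resize(cv2.remap(c["img"],mp[...,0],mp[...,1],cv2.INTER_CUBIC),(266,266))[:,:,::-1].copy()
        for i in range(0,266,42): cv2.line(im,(i,0),(i,6),(0,255,0),1)
        T.append(im)
cv2.imwrite("pics/t8.png",np.hstack(T))
```

```text
(no output)
```

View pics/t8.png

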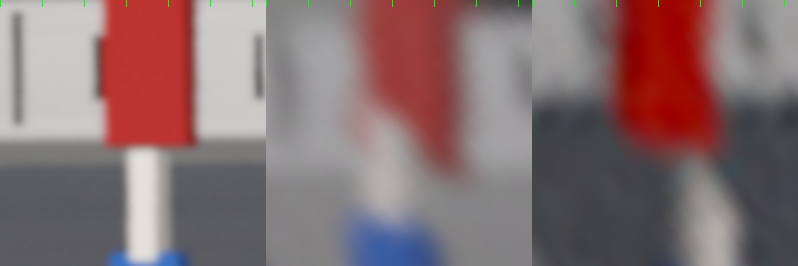

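In the rectified wrist view the red marker spans x 105–192 and the white pointer x 126–165, so the pointer is well inside and nearly centred. The scene and side views lean opposite ways by parallax, which fits. I'm handing in.

```bash
python3 -c "
from plant import hand_in,status
s=status.sense();print(s['time'],s['grip_force'],s['position']);print(hand_in())"
```

```text
14.225 49.23640251159668 [ 550.04025849 -166.16538361   74.83177747]
the job is handed in; nothing more can be done
None
```

The job is handed in at 14.2 s: the yellow-headed pin is seated in the blue eye and held at about 49 N, the rod is drawn until the pointer stands inside the red marker's width, and I did not touch the spare pin, tape roll or carton.

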